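Refit the burr hub of the pantry spice grinder

TASK

Lift the yellow-gripped burr hub out of the narrow lane of the pantry tray and stand it upright on the cork mat, letting go of it there. Then take it again by the other pair of sides of its square grip, so that your fingers clear the grinder's two posts, lower it onto the grinder's brass drive tongue and turn it under light pressure until its slot drops over the tongue and it sits flat and fully home on the steel deck. Let go, and leave the other things on the bench and in the tray where they are.

Things in the scene. Friction and masses are not known exactly. Their poses are not given: they have to be found in the camera images.
- hub_center (a point): Burr hub, 110 to 210 g: steel square foot 42 x 42 mm, 22 mm high, and on it a yellow square grip 36 x 36 mm, 34 mm high; 56 mm high in all. Point on its upright axis half-way up, 28 mm above its underside; the grip's middle is 11 mm above this point. z up, x and y square to the sides of foot and grip. Starts upright in the tray's lane, its y along the lane within 0.06 rad.
- hub_slot (a point): Centre of the hub's underside, at the mouth of its blind slot: 11 mm wide (x), 26 mm long (y), 17 mm deep. A thin black line on top of the grip shows the slot's direction (y). Either way round fits.
- lane (a point): Centre of the floor of the pantry tray's narrow lane. The lane runs along this point's y, 234 mm long and 50 mm wide inside, between two 8 mm walls that stand 52 mm above its floor; the end walls stand 17 mm. Fingers therefore fit round the hub only when apart along the lane (y).
- tray: Brown wooden pantry tray, fixed, 250 x 250 mm, floor 8 mm thick; origin under its centre. The lane lies along its -x side (centre line at x = -92 mm). The rest holds lunchbox, pod and glass container, none higher than the lane's walls.
- mat: Cork mat, fixed, 130 x 130 mm and 5 mm thick; origin at the centre of its underside, on the bench.
- grinder_seat (a point): Centre of the steel deck of the white spice grinder (fixed, 170 x 170 mm), on its surface, 70 mm above the bench; z up. Two grey posts stand on it, centred at y = -44 and +44 mm, 20 mm (x) by 22 mm (y), 56 mm high, so fingers fit only when apart along x, up to about 0.75 rad either side of it. With the hub home, its centre point is 28 mm above this point.
- tongue_top (a point): Top of the brass drive tongue, 14 mm above the deck's centre; 7 mm thick, 22 mm long, rounded top. This point's axes are the grinder's: the tongue lies along y turned by an unmeasured angle up to 0.6 rad either way about z. Stiff (0.6 N m): light rubbing does not turn it. The hub rests on it 14 mm too high until slot and tongue agree within about 0.18 rad and 2 mm; then it can drop.
- lunchbox: Bystander: closed grey lunchbox 79 x 109 x 50 mm in the tray; origin under its centre.
- pod: Bystander: teal snack pod, 64 mm across, 48 mm high, in the tray; origin under its centre.
- glassbox: Bystander: glass container with blue lid, 59 x 59 x 52 mm, in the tray; origin under its centre.
- drinkbottle: Bystander: yellow drink bottle, 68 mm across, 190 mm high, standing behind the mat; origin under its centre.
- spicejar: Bystander: amber spice jar, 48 mm across, 85 mm high; origin under its centre.
- mug: Bystander: blue mug, 80 mm across, 90 mm high; origin under its centre.
- spoon: Bystander: spoon lying on the bench to the left of the grinder; origin under its middle.

How it is judged:
By the outcome, as a careful person would: the job done as asked, in the order asked, and still so for the second after the job is handed in, with the robot touching nothing.
It also fails if it takes over 72 s, if anything falls off the work surface, if the arm or the gripper's body presses on something with over 40 N, if the wrist force passes 120 N, or if a joint passes its speed limit or range.

ROBOT

A 6-joint arm with a two-finger parallel gripper is mounted at the origin on the work surface. World frame = base frame: x ahead of the robot, y to its left, z up, the work surface at z = 0. Lengths are in m, angles in rad, forces in N, time in s.
With the tool pointing down it reaches from about 0.375 to 0.925 m from the base axis. Payload 5.7 kg.
Tool frame: the origin (TCP) lies midway between the tips of the shut fingers; the grasp point (between the pads) lies 19 mm behind it; z points along the fingers, x is the direction in which the jaws open and shut, and the axes are right-handed (so a half turn about z gives the same grasp; the last joint's range is limited). The gripper opens to 88 mm and grips with 3 to 60 N. Pads are 20 mm wide; open, the fingers measure 115 mm over their backs; the gripper's body (75 mm by 178 mm) begins 61 mm behind the grasp point.
Start: joints at [1.213, 0.359, 1.51, -0, 1.272, -0.115], TCP at [0.144, 0.582, 0.223] pointing down, gripper open.
Joint ranges: [-2.97, 2.97], [-1.01, 2.36], [0.21, 2.38], [-0.96, 4.11], [0.2, 2.71], [-2.98, 2.98]. Speed limits (rad/s): [2.39, 2.39, 3.14, 3.14, 3.14, 3.14].

INTERFACE

Orientations are given as a unit quaternion [x, y, z, w].
In Python, from bench import move_ptp, servo_line, goto_joints, move_gripper, sleep, inverse_kinematics, capture, PlanningError, close_job, spot_in, silhouettes, current_clock, current_joint_pos, current_qvel, current_joint_torque, current_position, current_orientation, current_force, current_torque, current_finger_gap gives the robot as it stands. Calls block until the motion is done:
- move_ptp(position, orientation): joint-space move of the TCP to a pose.
- servo_line(position, orientation=None, rate=0.15, contact_N=None): straight line of the TCP; orientation=None keeps the orientation; rate is the mean speed in m/s. With contact_N (N) it stops when the force on the tool has changed by that much, and returns True; else False.
- goto_joints(angles): joint-space move.
- move_gripper(opening): finger opening in m; the grip force is fixed at half the most; returns when the fingers have stopped.
- sleep(seconds).
- inverse_kinematics(position, orientation): joint angles nearest the present ones, or None.
- capture(name): name is "scene" or "top"; returns a dict with "image" (384x512x3 uint8, blue, green, red), "range_z" (384x512 float32, m along the optical axis (not along the pixel's ray), 0 where there is no reading), "intrinsics" (3x3 intrinsics, pixels), "R" (3x3) and "t" (3): a world point X has camera coordinates R X + t. Camera axes: x right, y down, z forward; pixel columns grow to the right and rows downward; lengths in m; the calibration is good to about 2 mm. A picture is of the moment at which its call begins.
A pose or a line that the arm cannot do raises PlanningError and nothing moves.
- close_job(): hands the job in, once; it reports no verdict.
Trained networks look in the newest picture that a camera, given by its name, has taken for a name from the list of things; names that differ only in an ending like _2 or _b are one class to them, and where a whole thing is asked for, a point or a joint stands for the part that bears it (a point fixed in the world has none). Each returns a list of dicts, best first, with "conf" (0 to 1); they miss things now and then, are a little off and sometimes report something else, mostly with a low value. They report only what shows in the picture. A call takes as long as a camera call.
- spot_in(camera, query): "xy" ([column, row] in pixels, amid what is visible of it).
- silhouettes(camera, query): "region" (384x512 bool, what is visible of it) and "xy" ([column, row] in pixels, amid what is visible of it).
Readings, each from a call of its own:
- current_clock(): time.
- current_joint_pos(): joint angles.
- current_qvel(): joint speeds.
- current_joint_torque(): joint torques, N m.
- current_position(): TCP position.
- current_orientation(): TCP orientation.
- current_force(): force on the tool from outside, world axes, zero at the start.
- current_torque(): the same for the moment, N m.
- current_finger_gap(): finger opening in m.
Only numpy, scipy, OpenCV 4.12 (cv2) and the standard library are available. Lean on these libraries where they do the work, as an engineer would, in place of code of your own. Each camera call takes 0.05 s, during which the arm holds its last target. There are 200 camera calls.

## Working session

There is one attempt and no reset: what is moved stays moved. The work goes in short steps, each a Python script; the robot and the scene stay as the last script left them, time stands still between calls to the robot, and variables do not carry over. Pictures are saved under pics/ and viewed, about 8 in all and at most 12, crops included, and the job is handed in when it is done.

```bash
mkdir -p pics; ls
cat > h.py <<'E'
import numpy as np, cv2
from bench import *
def pts(c):
    z=c["range_z"]; K=c["intrinsics"]; v,u=np.indices(z.shape)
    P=np.stack([(u-K[0,2])/K[0,0]*z,(v-K[1,2])/K[1,1]*z,z],-1)
    return (P-c["t"])@c["R"]   # R^T (P-t)
def ray(c,uv,h):
    K=c["intrinsics"];d=c["R"].T@np.linalg.inv(K)@np.array([uv[0],uv[1],1.]);o=-c["R"].T@c["t"]
    return o+d*(h-o[2])/d[2]
def proj(c,X):
    p=c["R"]@np.asarray(X)+c["t"];p=c["intrinsics"]@p;return p[:2]/p[2]
def down(a): # tool z down, tool x (jaw axis) at world angle a
    return np.array([np.cos(a/2),np.sin(a/2),0,0])
E
python3 - <<'E'
from h import *
for n in ("scene","top"):
    c=capture(n); cv2.imwrite(f"pics/{n}0.png",c["image"]); np.savez(f"pics/{n}0.npz",**c)
    P=pts(c); print(n,"cam at",-c["R"].T@c["t"],c["intrinsics"][0,0])
    for q in ["hub_center","tray","mat","grinder_seat","tongue_top","drinkbottle","spicejar","mug","spoon","lunchbox"]:
        for s in silhouettes(n,q)[:2]:
            m=s["region"]&(c["range_z"]>0); p=P[m]
            print(q,round(s["conf"],2),np.round(s["xy"]),m.sum(),np.round(np.median(p,0),3) if m.any() else "", np.round(np.percentile(p,[2,98],axis=0),3).tolist() if m.any() else "")
print(current_orientation(),current_clock())
E
```

```text
pics
scene cam at [1.06123987 0.58236311 0.93706871] 433.3916641959032
hub_center 0.52 [209. 135.] 216 [ 0.519 -0.236  0.056] [[0.501, -0.263, 0.017], [0.535, -0.229, 0.07]]
tray 0.71 [191. 149.] 3456 [ 0.561 -0.238  0.017] [[0.478, -0.396, 0.006], [0.74, -0.143, 0.064]]
mat 0.61 [271. 180.] 1464 [ 0.481 -0.005  0.007] [[0.417, -0.069, 0.003], [0.541, 0.054, 0.011]]
mat 0.34 [247. 279.] 1530 [0.755 0.21  0.054] [[0.72, 0.175, 0.004], [0.795, 0.276, 0.093]]
tongue_top 0.81 [326. 252.] 5376 [0.572 0.297 0.07 ] [[0.472, 0.206, 0.012], [0.64, 0.373, 0.126]]
tongue_top 0.28 [247. 280.] 1554 [0.755 0.209 0.054] [[0.72, 0.174, 0.003], [0.795, 0.275, 0.093]]
drinkbottle 0.83 [174. 205.] 1299 [ 0.771 -0.025  0.114] [[0.738, -0.054, 0.013], [0.795, -0.011, 0.193]]
spicejar 0.96 [228. 223.] 545 [0.691 0.07  0.062] [[0.667, 0.04, 0.007], [0.706, 0.082, 0.089]]
spicejar 0.19 [163. 129.] 450 [ 0.607 -0.329  0.06 ] [[0.577, -0.372, 0.018], [0.633, -0.315, 0.066]]
mug 0.77 [242. 279.] 1562 [0.754 0.209 0.053] [[0.719, 0.175, 0.002], [0.795, 0.276, 0.093]]
spoon 0.65 [440. 299.] 637 [0.42  0.522 0.01
[... 669 characters left out ...]
[0.463, 0.2, 0.028], [0.629, 0.366, 0.125]]
tongue_top 0.86 [170. 217.] 3888 [0.541 0.282 0.068] [[0.462, 0.2, 0.021], [0.63, 0.366, 0.125]]
drinkbottle 0.87 [280. 128.] 770 [ 0.744 -0.039  0.124] [[0.727, -0.073, 0.009], [0.777, -0.011, 0.191]]
spicejar 0.66 [244. 161.] 286 [0.672 0.06  0.083] [[0.658, 0.039, 0.022], [0.701, 0.081, 0.088]]
mug 0.71 [190. 143.] 918 [0.768 0.219 0.041] [[0.716, 0.175, -0.0], [0.794, 0.274, 0.091]]
spoon 0.64 [ 99. 276.] 579 [0.394 0.512 0.014] [[0.306, 0.439, -0.001], [0.462, 0.569, 0.022]]
lunchbox 0.76 [348. 157.] 1075 [ 0.674 -0.233  0.057] [[0.635, -0.288, 0.02], [0.718, -0.183, 0.061]]
[ 7.87540620e-01  6.16262742e-01 -5.32585829e-05  5.01711316e-05] 1.1
```

Run:
```python
import cv2,numpy as np
a=cv2.imread("pics/top0.png");
cv2.imwrite("pics/v1.png",cv2.resize(a[100:300,60:440],None,fx=2.1,fy=2.1,interpolation=cv2.INTER_CUBIC))
g=a[165:255,120:215];h=a[150:245,320:415]
b=cv2.imread("pics/scene0.png");g2=b[205:300,275:370]
f=lambda x:cv2.resize(x,(390,390),interpolation=cv2.INTER_CUBIC)
cv2.imwrite("pics/v2.png",np.hstack([f(g),f(h)]))
```

```text
(no output)
```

View pics/v1.png

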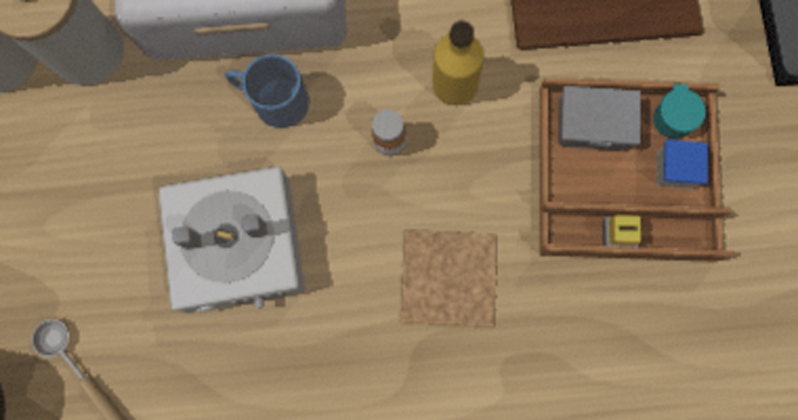

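View pics/v2.png

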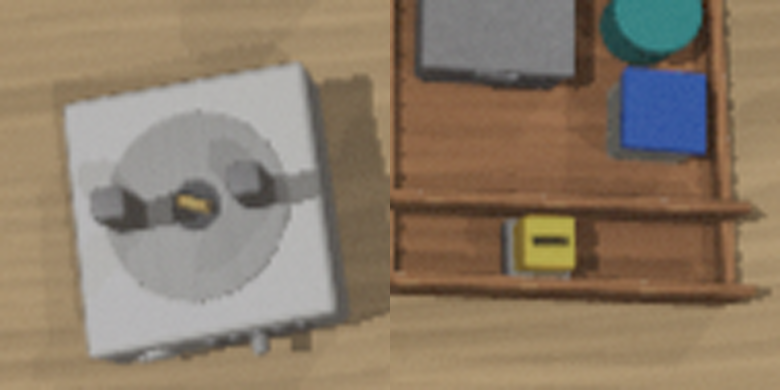

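```bash
cat >> h.py <<'E'
def rect(xy):
    (c,s,a)=cv2.minAreaRect((np.asarray(xy)*1000).astype(np.float32)); a=np.radians(a)
    a=(a+np.pi/4)%(np.pi/2)-np.pi/4
    return np.array(c)/1000,np.array(s),a
def maskray(c,m,h):
    v,u=np.nonzero(m); K=c["intrinsics"]; d=np.c_[(u-K[0,2])/K[0,0],(v-K[1,2])/K[1,1],np.ones(len(u))]@c["R"]
    o=-c["R"].T@c["t"]; return o+d*((h-o[2])/d[:,2])[:,None]
def pca(p):
    q=p[:,:2]-p[:,:2].mean(0); w,V=np.linalg.eigh(q.T@q/len(q)); d=V[:,1]
    return np.arctan2(d[1],d[0])%np.pi, np.sqrt(w)
def main(m): # largest component
    n,l,s,_=cv2.connectedComponentsWithStats(m.astype(np.uint8)); return l==1+np.argmax(s[1:,4]) if n>1 else m
E
python3 - <<'E'
from h import *
for n in ("top","scene"):
    c=dict(np.load(f"pics/{n}0.npz")); P=pts(c); hsv=cv2.cvtColor(c["image"],cv2.COLOR_BGR2HSV); ok=c["range_z"]>0
    X,Y,Z=P[...,0],P[...,1],P[...,2]
    box=lambda x0,x1,y0,y1:(X>x0)&(X<x1)&(Y>y0)&(Y<y1)&ok
    print("==",n)
    m=main(box(.44,.66,.18,.40)&(Z>.062)&(Z<.078)); r=rect(maskray(c,m,.07)[:,:2]); print("deck",r, "z",np.median(Z[m]))
    m=box(.46,.63,.2,.37)&(Z>.118); k,l=cv2.connectedComponents(m.astype(np.uint8))
    for i in range(1,k):
        if (l==i).sum()>8: p=maskray(c,l==i,.126);print("post",p.mean(0),(l==i).sum(),np.median(Z[l==i]))
    y=cv2.inRange(hsv,(15,90,70),(35,255,255))>0
    m=main(y&box(.51,.59,.25,.32)&(Z>.06)); p=maskray(c,m,.083); print("tongue",m.sum(),p.mean(0),pca(p),np.median(Z[m]),np.ptp(p,axis=0))
    m=main(y&box(.47,.57,-.3,-.2)&(Z>.052)); 
    print("hub",m.sum(),rect(maskray(c,m,.064)[:,:2]),np.median(Z[m]),np.median(P[m],0))
    mm=cv2.morphologyEx(m.astype(np.uint8),cv2.MORPH_CLOSE,np.ones((5,5)))>0
    k=mm&(c["image"].max(-1)<90); p=maskray(c,k,.064)
    if k.sum()>4: print("line",k.sum(),p.mean(0),pca(p))
    m=box(.46,.75,-.42,-.13)&(Z>.003)&(Z<.075)&(n=="top"); 
    if m.any(): 
        w=main(box(.46,.60,-.42,-.12)&(Z>.05)&(Z<.068)&~y); k,l,s,ce=cv2.connectedComponentsWithStats((box(.46,.60,-.42,-.12)&(Z>.05)&(Z<.068)&~y).astype(np.uint8))
        for i in range(1,k):
            if s[i,4]>40: p=maskray(c,l==i,.06); print("wall",p.mean(0),pca(p),np.ptp(p,axis=0))
    m=main(box(.39,.57,-.09,.08)&(Z<.02)&(cv2.inRange(hsv,(5,60,60),(20,255,190))>0)) 
    s=[s for s in silhouettes(n,"mat")]; 
    if s: print("mat",rect(maskray(c,s[0]["region"],.005)[:,:2]))
E
```

```text
== top
deck (array([0.54873816, 0.28460944]), array([168.57937622, 168.71643066]), np.float64(0.08899331450717274)) z 0.06852286911456511
post [0.55321318 0.24151301 0.126     ] 65 0.12514713851312692
post [0.54553492 0.32873088 0.126     ] 67 0.12522439192069323
tongue 21 [0.54874016 0.28637242 0.083     ] (np.float64(1.1904845287457264), array([0.00200805, 0.00639701])) 0.08258154505214942 [0.01007255 0.01916258 0.        ]
hub 169 (array([ 0.51349377, -0.24713483]), array([36.95369339, 37.06354904]), np.float64(-0.0875881724593981)) 0.06311874754026553 [ 0.5132286  -0.24808172  0.06311875]
line 8 [ 0.51477826 -0.2479852   0.064     ] (np.float64(1.4832541134285129), array([7.27595761e-12, 6.44251447e-03]))
wall [ 0.58530855 -0.34098931  0.06      ] (np.float64(1.5257161357339672), array([0.00852459, 0.0172445 ])) [0.03350653 0.06147085 0.        ]
wall [ 0.54136184 -0.2673584   0.06      ] (np.float64(1.446918560990571), array([0.00280865, 0.07133045])) [0.03595892 0.2450823  0.        ]
wall [ 0.48404461 -0.26016546  0.06      ] (np.float64(1.4471944424711847), array([0.00265056,
[... 294 characters left out ...]
945599
post [0.55760449 0.24261372 0.126     ] 85 0.12606771703326194
post [0.54937447 0.32950805 0.126     ] 94 0.1262123768531247
tongue 29 [0.55177782 0.28669244 0.083     ] (np.float64(1.2982777178893665), array([0.00270286, 0.00556648])) 0.08364672021796392 [1.06637070e-02 1.89913589e-02 2.22044605e-16]
hub 172 (array([ 0.51321466, -0.24658434]), array([68.33091736, 52.49908829]), np.float64(0.1351814993330689)) 0.06402560957046131 [ 0.51629341 -0.24809095  0.06402561]
line 12 [ 0.52524055 -0.24329373  0.064     ] (np.float64(0.3061670603123967), array([0.01145003, 0.02140978]))
mat (array([ 0.47794122, -0.00877844]), array([129.61598206, 128.41989136]), np.float64(-0.1160698813694685))
```

Run:
```python
from h import *
a=1.466; q=down(a); h=np.array([.5142,-.2475])
move_gripper(.088)
move_ptp([*h,.25],q); servo_line([*h,.09],q,rate=.25)
c=servo_line([*h,.035],q,rate=.08,contact_N=8); print("contact",c,current_position())
move_gripper(0.02); print("gap",current_finger_gap())
servo_line([*h,.045],rate=.05); servo_line([*h,.15],rate=.15)
print(current_force(),current_finger_gap())
m=np.array([.476,-.007]); servo_line([*m,.15],rate=.25)
c=capture("top");cv2.imwrite("pics/t1.png",c["image"]); s=capture("scene");cv2.imwrite("pics/s1.png",s["image"])
f=lambda x:cv2.resize(x,(390,390),interpolation=cv2.INTER_CUBIC)
cv2.imwrite("pics/v3.png",np.hstack([f(c["image"][160:290,205:335]),f(s["image"][85:215,210:340])]))
print(current_clock())
```

```text
contact False [ 0.51448195 -0.24769847  0.03525044]
gap 0.03545164064637517
[ 0.09077291  0.95179544 -2.6511629 ] 0.03565660930787886
9.5
```

View pics/v3.png

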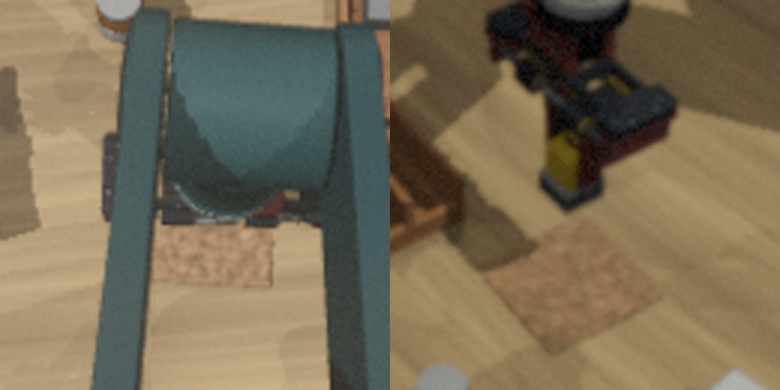

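Run:
```python
from h import *
a=1.466; q=down(a); m=np.array([.476,-.007])
servo_line([*m,.045],rate=.15); r=servo_line([*m,.028],rate=.03,contact_N=4); p=current_position(); print(r,p)
move_gripper(.06); servo_line([*p[:2],.12],rate=.2); 
j=current_joint_pos(); j2=np.array(j); j2[0]-=.75; goto_joints(j2.tolist())
for n in ("top","scene"):
    c=capture(n); np.savez(f"pics/{n}2.npz",**c); P=pts(c); hsv=cv2.cvtColor(c["image"],cv2.COLOR_BGR2HSV); cv2.imwrite(f"pics/{n}2.png",c["image"])
    X,Y,Z=P[...,0],P[...,1],P[...,2]
    y=cv2.inRange(hsv,(15,90,70),(35,255,255))>0
    k=y&(abs(X-.476)<.05)&(abs(Y+.007)<.05)&(Z>.02)
    m_=main(k&(Z>.055)); m_=cv2.morphologyEx(m_.astype(np.uint8),cv2.MORPH_CLOSE,np.ones((5,5)))>0
    print(n,m_.sum(),rect(maskray(c,m_,.061)[:,:2]),maskray(c,m_,.061).mean(0),np.median(P[m_],0))
    d=m_&(c["image"].max(-1)<110); p=maskray(c,d,.061)
    if d.sum()>4: print("line",d.sum(),p.mean(0),pca(p))
print(current_clock())
t=cv2.imread("pics/top2.png");s=cv2.imread("pics/scene2.png")
for im,nm in((t,"top"),(s,"scene")):
    u=np.round(proj(dict(np.load(f"pics/{nm}2.npz")),[.476,-.007,.04])).astype(int); print(u)
    cr=im[u[1]-30:u[1]+30,u[0]-30:u[0]+30]; cv2.imwrite(f"pics/c_{nm}.png",cv2.resize(cr,(390,390),interpolation=cv2.INTER_CUBIC))
cv2.imwrite("pics/v4.png",np.hstack([cv2.imread("pics/c_top.png"),cv2.imread("pics/c_scene.png")]))
```

```text
True [ 0.47640298 -0.00702098  0.03151464]
top 164 (array([ 0.47702444, -0.00568373]), array([33.74617767, 33.50813675]), np.float64(-0.08743464122255507)) [ 0.47674621 -0.00610332  0.061     ] [ 0.47672728 -0.00635766  0.06057923]
line 9 [ 0.47697168 -0.00561209  0.061     ] (np.float64(1.4834055725936595), array([       nan, 0.00719966]))
scene 144 (array([ 0.48047662, -0.00755873]), array([40.03866959, 36.39782333]), np.float64(-0.1098490033791526)) [ 0.48021677 -0.00758824  0.061     ] [ 0.48095007 -0.00641848  0.06219531]
line 15 [ 0.48585964 -0.00688542  0.061     ] (np.float64(0.36331596335210703), array([0.00632138, 0.01127573]))
13.4167
[274 230]
[270 170]h.py:23: RuntimeWarning: invalid value encountered in sqrt
  return np.arctan2(d[1],d[0])%np.pi, np.sqrt(w)
```

View pics/v4.png

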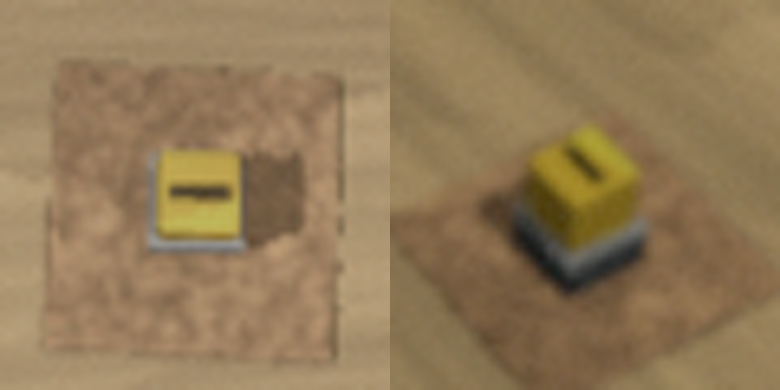

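Run:
```python
from h import *
a=1.466-np.pi/2; q=down(a); m=np.array([.4775,-.0068])
move_gripper(.07)
move_ptp([*m,.12],q); servo_line([*m,.045],rate=.2); r=servo_line([*m,.0325],rate=.05,contact_N=8); print(r,current_position())
move_gripper(.02); print(current_finger_gap()); p=current_position(); print("centre",p)
move_gripper(.07); servo_line([*p[:2],.12],rate=.25)
j2=np.array(current_joint_pos()); j2[0]-=.75; goto_joints(j2.tolist())
for n in ("top","scene"):
    c=capture(n); np.savez(f"pics/{n}3.npz",**c); P=pts(c); hsv=cv2.cvtColor(c["image"],cv2.COLOR_BGR2HSV)
    X,Y,Z=P[...,0],P[...,1],P[...,2]
    y=cv2.inRange(hsv,(15,90,70),(35,255,255))>0
    k=y&(abs(X-.476)<.05)&(abs(Y+.007)<.05)
    for h0 in (.055,.058):
        m_=cv2.morphologyEx(main(k&(Z>h0)).astype(np.uint8),cv2.MORPH_CLOSE,np.ones((5,5)))>0
        print(n,m_.sum(),rect(maskray(c,m_,.061)[:,:2]),maskray(c,m_,.061).mean(0),np.median(P[m_],0))
    # grinder again
    box=(X>.44)&(X<.66)&(Y>.18)&(Y<.40)
    md=main(box&(Z>.062)&(Z<.078)); print("deck",rect(maskray(c,md,.07)[:,:2]))
    l=cv2.connectedComponents((box&(Z>.118)).astype(np.uint8))[1]
    ps=[maskray(c,l==i,.126).mean(0)[:2] for i in range(1,l.max()+1) if (l==i).sum()>20]; print("posts",ps,np.mean(ps,0))
    mt=main(y&(X>.51)&(X<.59)&(Y>.25)&(Y<.32)&(Z>.06)); p=maskray(c,mt,.083); print("tongue",p.mean(0),pca(p))
print(current_clock())
c=dict(np.load("pics/top3.npz"));s=dict(np.load("pics/scene3.npz"))
o=[]
for d in(c,s):
    u=np.round(proj(d,[.55,.286,.084])).astype(int); o.append(cv2.resize(d["image"][u[1]-16:u[1]+16,u[0]-16:u[0]+16],(390,390),interpolation=cv2.INTER_CUBIC)); print(u)
cv2.imwrite("pics/v5.png",np.hstack(o))
```

```text
False [ 0.47749997 -0.00677482  0.0326019 ]
0.03598399135042702
centre [ 0.47750085 -0.00677567  0.03254846]
top 166 (array([ 0.47702444, -0.00568373]), array([33.74617767, 33.50813675]), np.float64(-0.08743464122255507)) [ 0.47688401 -0.00590754  0.061     ] [ 0.47689197 -0.00598273  0.06044108]
top 154 (array([ 0.47692059, -0.00706192]), array([30.78090668, 33.65953064]), np.float64(-0.09343128104908605)) [ 0.47707336 -0.0072038   0.061     ] [ 0.47709481 -0.0071998   0.06052832]
deck (array([0.54869482, 0.28457764]), array([168.97879028, 168.29994202]), np.float64(0.09213574472492536))
posts [array([0.55311433, 0.24180207]), array([0.54518696, 0.32864054])] [0.54915064 0.28522131]
tongue [0.54851082 0.28673384 0.083     ] (np.float64(1.2197491877551692), array([0.00221874, 0.00639834]))
scene 149 (array([ 0.48155994, -0.00744361]), array([40.37047195, 38.7059288 ]), np.float64(-0.11619118835712161)) [ 0.48064422 -0.00724388  0.061     ] [ 0.481757   -0.00611321  0.06274597]
scene 132 (array([ 0.48030225, -0.00882277]), array([37.3391304 , 36.52724838]), np.float64(-0.11619118835712161)) [ 0.47954159 -0.00875746  0.061     ] [ 0.48119286 -0.00750823  0.06310732]
deck (array([0.55472632, 0.28668671]), array([171.76397705, 169.3943634 ]), np.float64(0.09296561068772924))
posts [array([0.55755835, 0.24230821]), array([0.54894849, 0.32945292])] [0.55325342 0.28588057]
tongue [0.55199258 0.28687538 0.083     ] (np.float64(1.2847657303328943), array([0.00303957, 0.005469  ]))
19.3917
[167 211]
[332 242]
```

View pics/v5.png

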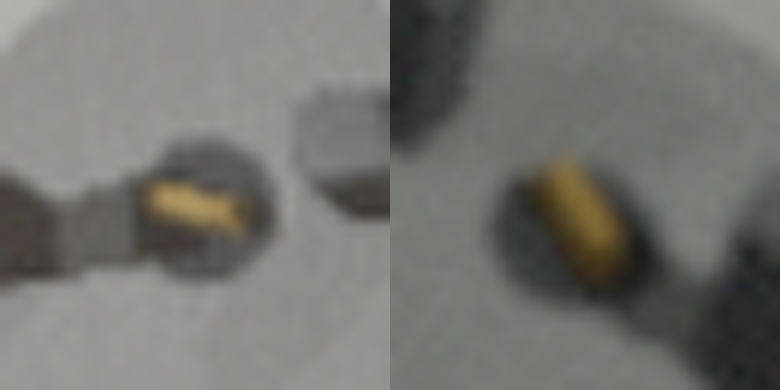

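Run:
```python
from h import *
m=np.array([.4775,-.0068]); s=np.array([.5498,.2853]); q=down(1.466-np.pi/2)
move_ptp([*m,.10],q); servo_line([*m,.032],rate=.15); move_gripper(.02); print(current_finger_gap())
servo_line([*m,.21],rate=.2)
print("lifted",current_finger_gap(),current_force())
a=-.32
move_ptp([*s,.21],down(a)); servo_line([*s,.122],rate=.15); sleep(.2); f0=np.array(current_force()); print("f0",f0)
r=servo_line([*s,.099],rate=.03,contact_N=4); print(r,current_position(),np.array(current_force())-f0,np.array(current_torque()),current_clock())
if r and current_position()[2]>.105:
    for d in (.08,-.08,.16,-.16,.24,-.24,.3,-.3):
        z=current_position()[2]
        servo_line([*s,z-.0003],down(a+d),rate=.02) if False else servo_line([*s,z-.0005],down(a+d))
        fz=(np.array(current_force())-f0)[2]
        r=servo_line([*s,.099],rate=.03,contact_N=4); p=current_position()
        print(d,fz,r,p,(np.array(current_force())-f0).round(1),np.round(current_torque(),2),round(current_clock(),1))
        if p[2]<.105: break
        if (np.array(current_force())-f0)[2]>12: servo_line([*s,p[2]+.001],rate=.02)
        if current_clock()>45: break
```

```text
0.035605301994159504
lifted 0.0358336649079405 [-0.79736492 -0.48156321 -2.87816668]
f0 [ 0.33453503 -0.10217304 -2.69522515]
False [0.54992309 0.28533544 0.09910183] [-0.09402908  0.67897447  0.72055854] [-0.07114526  0.07636685 -0.01500296] 25.975
```

Run:
```python
from h import *
s=np.array(current_position())[:2]; s=np.array([.5498,.2853]); a=-.32; f0=np.array(current_force())
r=servo_line([*s,.094],rate=.02,contact_N=6); z=current_position()[2]; print(r,current_position(),np.array(current_force())-f0)
for d in (.06,-.06,0):
    servo_line([*s,z],down(a+d)); print(np.round(current_torque(),2),np.round(np.array(current_force())-f0,1))
r=servo_line([*s,z-.003],rate=.02,contact_N=4); print(r,current_position(),np.array(current_force())-f0)
servo_line([*s,z],rate=.02)
move_gripper(.06); print(current_finger_gap(),current_force())
servo_line([*s,.22],rate=.15)
j2=np.array(current_joint_pos()); j2[0]-=.6; goto_joints(j2.tolist()); o=[]
for n in ("top","scene"):
    c=capture(n); P=pts(c); hsv=cv2.cvtColor(c["image"],cv2.COLOR_BGR2HSV)
    X,Y,Z=P[...,0],P[...,1],P[...,2]
    m=main((cv2.inRange(hsv,(15,90,70),(35,255,255))>0)&(abs(X-.55)<.05)&(abs(Y-.2855)<.04)&(Z>.115))
    print(n,m.sum(),rect(maskray(c,m,.126)[:,:2]),np.median(P[m],0),np.percentile(Z[m],[10,50,90]))
    l=cv2.connectedComponents(((X>.44)&(X<.66)&(Y>.18)&(Y<.40)&(Z>.118)&~m&(hsv[...,1]<70)).astype(np.uint8))[1]
    print("post z",[np.median(Z[l==i]) for i in range(1,l.max()+1) if (l==i).sum()>20])
    u=np.round(proj(c,[.55,.286,.1])).astype(int); o.append(cv2.resize(c["image"][u[1]-50:u[1]+50,u[0]-50:u[0]+50],(390,390),interpolation=cv2.INTER_CUBIC)); cv2.imwrite(f"pics/{n}_end.png",c["image"])
cv2.imwrite("pics/v6.png",np.hstack(o)); print(current_clock())
```

```text
True [0.5504119  0.28552694 0.09722841] [ 0.03250561 -1.12335545  6.49053679]
[-0.02  0.23  0.03] [-0.3 -0.6  2. ]
[-0.07 -0.01 -0.04] [-0.1 -0.3  2.1]
[-0.07 -0.02 -0.  ] [-0.3 -0.9  1.5]
True [0.54984573 0.28539022 0.09716732] [-0.53730082 -0.49995713  6.65300355]
0.05998678627979153 [-0.99968681  0.6756383  -0.10928186]
top 174 (array([0.54744287, 0.28300266]), array([38.48716736, 34.6119194 ]), np.float64(-0.33307849490095665)) [0.54702067 0.28381635 0.12547073] [0.1217434  0.12547073 0.12750129]
post z [np.float64(0.12497025294100125), np.float64(0.12523464544095914)]
scene 247 (array([0.55422308, 0.28593109]), array([39.08283997, 40.74415207]), np.float64(-0.34392661528528556)) [0.55501181 0.28630341 0.12662643] [0.11923952 0.12662643 0.12909335]
post z [np.float64(0.12661457154430145), np.float64(0.12645291379888018)]
30.4417
```

View pics/v6.png

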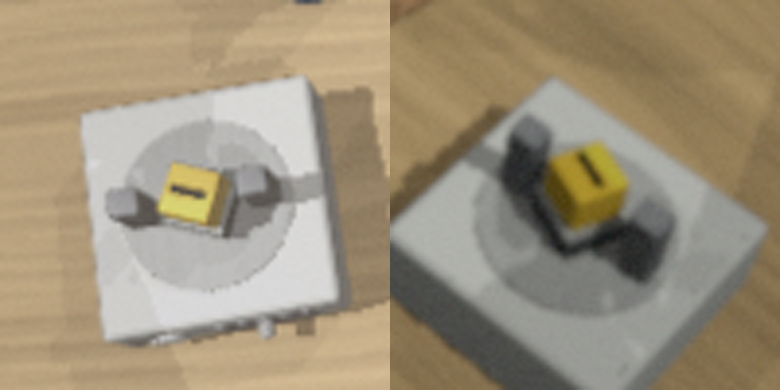

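View pics/scene_end.png

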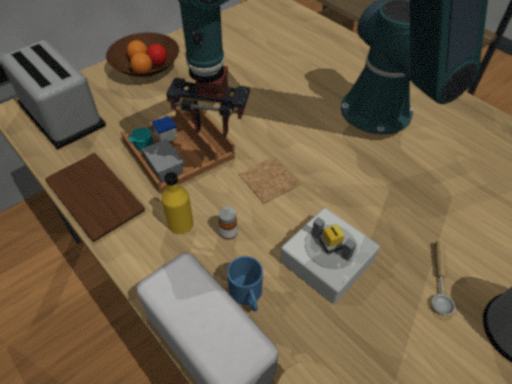

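Run:
```python
from h import *
print(current_position(),current_force(),current_clock()); close_job()
```

```text
[ 0.61419987 -0.0732912   0.21901145] [-0.21245893  0.39460224 -0.30964027] 30.4417
the job is handed in; nothing more can be done
```

The hub is on the grinder's tongue, fully home on the deck and released. I handed the job in at 30.4 s of the 72 s.

**What I did**
- I lifted the hub out of the lane with the fingers apart along it, stood it upright on the mat and let go.
- On the mat I gripped it once by the other pair of sides and released it, only to centre it and correct the camera offsets. I then took it by that same pair and carried it to the grinder.
- It slid straight over the tongue at the angle I had measured from the pictures, so no searching turn was needed. I pressed it down with about 6 N and gave it a small ±0.06 rad turn under about 2 N of pressure.

**Last checks**
- **Fully home:** the press met the deck with the tool 97.2 mm above the bench, against 97 mm expected. In both cameras the top of the grip is level with the 56 mm posts: 125.5 against 125.1 mm in one, 126.6 against 126.5 mm in the other.
- **Hub in place:** the picture shows it upright between the posts after release.
- **Arm clear:** it is 0.22 m up, with no contact force.
- **Other things:** they look unmoved in the last scene picture. I did not measure them again.
- **Disagreement:** the two cameras differ by about 4–7 mm in x at the grinder, which includes calibration error. I averaged them after correcting each against the hub's known position on the mat.

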